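Empty the sample-cup hopper and bolt its trap

TASK

Empty the hopper that holds the orange-lidded sample cups: swing its red handle over to its stop so that the trap-door drops both cups into the tray below, let the door swing fully shut again, then slide that hopper's yellow bolt fully home to lock it. Leave the hopper with the blue-lidded cups as it is, its trap shut and its bolt drawn back.

Things in the scene. Friction and masses are not known exactly. Their poses are not given: they have to be found in the camera images.
- hopper: Hopper to empty (fixed), holding the orange-lidded cups: open white box 112 x 112 mm, walls 162 to 235 mm high, on legs; its bottom is a trap-door 160 mm up. Origin on the bench under the box's centre; x away from the robot, y left. Grey fixed tray below: 190 (x) x 150 mm, 45 high, clear deflector at its far side. An identical hopper with blue lids stands beside it, left or right.
- trap (a joint): Angle of its trap-door: 0 shut, 1.1 rad fully open (stop). Hinge line along the hopper's y axis at x = -52, z = 157 mm (hopper frame). A spring holds it shut and shuts it again when the handle is let go or led back; opening takes 3 to 7 N at the handle. The cups slide off surely only near the stop.
- trap_handle (a point): Grip point of its red handle, a bar 16 mm thick, 70 mm long along the hopper's y, on a 130 mm crank about the hinge line outside the -y side; the crank meets the bar 40 mm to +y of this point. Shut: crank leans 0.35 rad toward -x, point at x -97, y -110, z 279 mm (hopper frame). Swing it toward +x to open; fully open it leans 0.75 rad toward +x, point at x 37, z 252.
- bolt (a joint): Travel of its slide bolt, m: 0 withdrawn, 0.04 fully home (stop). Slides along the hopper's +y, takes about 2 N, stays where it is left. Home, its tongue is under a tab of the shut trap and locks it.
- bolt_knob (a point): Middle of that bolt's upright yellow knob, a cylinder 22 mm in diameter, from 249 to 279 mm above the bench, behind the box's far (+x) wall: x 67, y -20 + travel, z 264 mm in the hopper frame.
- orange_cup1: Closed sample cup of the load: white, 32 mm in diameter, orange lid 34 mm in diameter, 26 mm high, about 40 g. Origin at the centre of its underside, z through the lid. Starts standing on the trap-door.
- orange_cup2: Second cup of the load, like the first.
- spare_trap (a joint): Angle of the trap-door of the other hopper (blue-lidded cups), 0 shut: a bystander.
- spare_bolt (a joint): Travel of the bolt of the other hopper, in m: a bystander.
Things that resemble listed ones, but are neither listed nor needed, are in the scene too. Leave any black look-alike of the orange_cup2 alone.

How it is judged:
By the outcome, as a careful person would: the job done as asked, in the order asked, and still so for the second after the job is handed in, with the robot touching nothing.
It also fails if it takes over 43 s, if anything falls off the work surface, if the arm or the gripper's body presses on something with over 40 N, if the wrist force passes 120 N, or if a joint passes its speed limit or range.

ROBOT

A 6-joint arm with a two-finger parallel gripper is mounted at the origin on the work surface. World frame = base frame: x ahead of the robot, y to its left, z up, the work surface at z = 0. Lengths are in m, angles in rad, forces in N, time in s.
With the tool pointing down it reaches from about 0.35 to 0.875 m from the base axis. Payload 4.2 kg.
Tool frame: the origin (TCP) lies midway between the tips of the shut fingers; the grasp point (between the pads) lies 19 mm behind it; z points along the fingers, y is the line along which they close (so a half turn about z gives the same grasp; the last joint's range is limited). The gripper opens to 87 mm and grips with 3 to 60 N. Pads are 19 mm wide; open, the fingers measure 117 mm over their backs; the gripper's body (75 mm by 190 mm) begins 51 mm behind the grasp point.
Start: joints at [1.506, 0.385, 0.008, 0, -1.194, -0.259], TCP at [0.199, 0.593, 0.194] pointing down, gripper open.
Joint ranges: [-3.14, 3.14], [-1.21, 2.06], [-1.07, 1.41], [-3.16, 2.05], [-2.99, -0.16], [-3.1, 3.1]. Speed limits (rad/s): [2.79, 2.79, 3.14, 3.14, 3.14, 3.14].

INTERFACE

Orientations are given as a unit quaternion [w, x, y, z].
In Python, from rig import env, solver, optics, ticket gives the robot as it stands. Calls block until the motion is done:
- env.reach(position, orientation): joint-space move of the TCP to a pose.
- env.move_linear(position, feed=0.15, attitude=None, force_limit=None): straight line of the TCP; attitude=None keeps the orientation; feed is the mean speed in m/s. With force_limit (N) it stops when the force on the tool has changed by that much, and returns True; else False.
- env.move_joints(angles): joint-space move.
- env.gripper_to(opening): finger opening in m; the grip force is fixed at half the most; returns when the fingers have stopped.
- env.sleep(seconds).
- solver.inverse_kinematics(position, orientation): joint angles nearest the present ones, or None.
- env.get_obs(): the state.
- optics.snapshot(name): name is "scene" or "top" or "wrist"; returns a dict with "frame" (420x560x3 uint8, red, green, blue), "range_z" (420x560 float32, m along the optical axis (not along the pixel's ray), 0 where there is no reading), "fx", "fy", "cx", "cy" (pixels), "R" (3x3) and "t" (3): a world point X has camera coordinates R X + t. Camera axes: x right, y down, z forward; pixel columns grow to the right and rows downward; lengths in m; the calibration is good to about 2 mm. A picture is of the moment at which its call begins.
A pose or a line that the arm cannot do raises env.IKError and nothing moves.
- ticket.job_done(): hands the job in; it is judged then, once.
The state is a dict: "time": time; "joint_pos": joint angles; "joint_vel": joint speeds; "effort": joint torques, N m; "ee_pos": TCP position; "ee_rot": TCP orientation; "ft_force": force on the tool from outside, world axes, zero at the start; "ft_torque": the same for the moment, N m; "opening": finger opening in m; "grasp_force": force on a finger pad.
Only numpy, scipy, OpenCV 4.12 (cv2) and the standard library are available. Lean on these libraries where they do the work, as an engineer would, in place of code of your own. Each camera call takes 0.05 s, during which the arm holds its last target. There are 200 camera calls.

## Working session

There is one attempt and no reset: what is moved stays moved. The work goes in short steps, each a Python script; the robot and the scene stay as the last script left them, time stands still between calls to the robot, and variables do not carry over. Pictures are saved under pics/ and viewed, at most 10 in all, crops included, and the job is handed in when it is done.

```bash
mkdir -p pics; ls; cat > h.py <<'E'
from rig import env, solver, optics, ticket
import numpy as np, cv2
def pts(s):
    z=s["range_z"];v,u=np.mgrid[:z.shape[0],:z.shape[1]]
    c=np.stack([(u-s["cx"])/s["fx"]*z,(v-s["cy"])/s["fy"]*z,z],-1)
    P=(c-s["t"])@s["R"]; P[z==0]=np.nan
    return P
def save(s,n): cv2.imwrite("pics/"+n,s["frame"][...,::-1])
E
python3 - <<'E'
from h import *
a=optics.snapshot("scene");b=optics.snapshot("top")
im=np.hstack([a["frame"],b["frame"]])
save(a,"s.png");save(b,"t.png");np.save("/tmp/a.npy",a,allow_pickle=True);np.save("/tmp/b.npy",b,allow_pickle=True)
for s in (a,b):
    P=pts(s);hsv=cv2.cvtColor(s["frame"],cv2.COLOR_RGB2HSV)
    for n,l,h in (("red",0,6),("orange",8,18),("yellow",22,34),("blue",95,130)):
        m=((hsv[...,0]>=l)&(hsv[...,0]<=h)&(hsv[...,1]>130)&(hsv[...,2]>80)).astype(np.uint8)
        k,L,S,C=cv2.connectedComponentsWithStats(m)
        for i in range(1,k):
            if S[i,4]>25:
                q=P[L==i];print(n,C[i].round(),S[i,4],np.nanmedian(q,0).round(3),np.nanmin(q,0).round(3),np.nanmax(q,0).round(3))
    print()
E
```

```text
pics
red [524.  41.] 401 [-0.396  0.452  0.17 ] [-0.403  0.413  0.143] [-0.384  0.49   0.196]
red [193. 120.] 182 [ 0.468 -0.245  0.285] [ 0.18  -0.525 -0.004] [ 0.477 -0.21   0.29 ]
red [310. 153.] 235 [0.466 0.038 0.285] [ 0.171 -0.109 -0.003] [0.472 0.074 0.29 ]
orange [331. 219.] 128 [0.54  0.123 0.187] [0.405 0.066 0.001] [0.624 0.14  0.278]
orange [349. 235.] 81 [0.566 0.169 0.187] [0.538 0.151 0.16 ] [0.573 0.185 0.19 ]
orange [246. 331.] 171 [0.797 0.036 0.063] [ 0.755 -0.001  0.048] [0.806 0.05  0.071]
yellow [182. 186.] 150 [ 0.642 -0.169  0.274] [ 0.441 -0.378 -0.003] [ 0.649 -0.162  0.281]
yellow [324. 228.] 163 [0.631 0.13  0.277] [0.614 0.118 0.251] [0.636 0.139 0.282]
blue [206. 186.] 135 [ 0.561 -0.174  0.186] [ 0.542 -0.2    0.172] [ 0.576 -0.157  0.189]
blue [214. 198.] 32 [ 0.586 -0.14   0.186] [ 0.569 -0.162  0.16 ] [ 0.594 -0.133  0.188]
blue [521. 386.] 4585 [0.663 0.581 0.015] [ 0.572  0.503 -0.   ] [0.749 0.655 0.023]

red [433. 244.] 432 [ 0.462 -0.247  0.285] [ 0.442 -0.398 -0.003] [ 0.473 -0.212  0.289]
red [257. 250.] 418 [0.46  0.039 0.285] [ 0.443  0.004 -0.005] [0.468 0.11  0.29 ]
orange [271. 117.] 129 [0.75  0.018 0.06 ] [ 0.743 -0.009 -0.002] [0.795 0.054 0.07 ]
orange [192. 193.] 231 [0.569 0.169 0.185] [ 0.553  0.152 -0.001] [0.589 0.234 0.188]
orange [218. 209.] 222 [0.537 0.118 0.186] [0.522 0.103 0.158] [0.554 0.139 0.188]
yellow [109.  27.] 6166 [ 1.205  0.552 -0.302] [ 0.944  0.261 -0.761] [1.508 1.021 0.003]
yellow [381. 143.] 199 [ 0.634 -0.173  0.277] [ 0.624 -0.241 -0.003] [ 0.721 -0.164  0.281]
yellow [203. 156.] 186 [0.62  0.127 0.278] [ 0.611  0.117 -0.003] [0.701 0.202 0.281]
blue [ 31. 168.] 3995 [0.662 0.59  0.013] [ 0.57   0.501 -0.004] [0.761 0.675 0.023]
blue [350. 178.] 238 [ 0.59  -0.133  0.185] [ 0.575 -0.148  0.172] [ 0.607 -0.118  0.188]
blue [374. 195.] 247 [ 0.556 -0.176  0.185] [ 0.541 -0.228  0.043] [ 0.576 -0.16   0.189]
```

View pics/s.png

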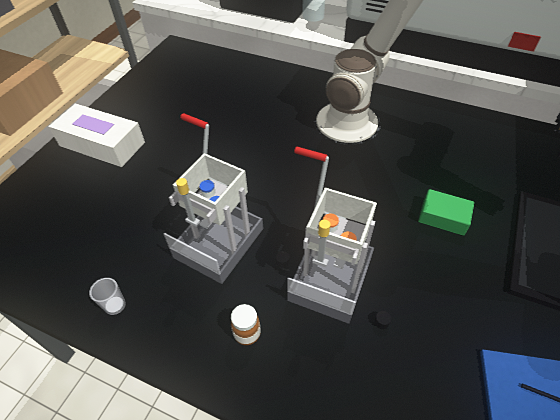

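```bash
python3 - <<'E'
from h import *
b=np.load("/tmp/b.npy",allow_pickle=True).item()
f=b["frame"][90:290,140:470]
cv2.imwrite("pics/tc.png",cv2.resize(f,(792,480),interpolation=cv2.INTER_CUBIC)[...,::-1])
P=pts(b)
# red bars and knobs per view, axis; walls
hsv=cv2.cvtColor(b["frame"],cv2.COLOR_RGB2HSV)
for u0,v0 in ((433,244),(257,250)):
    m=np.zeros(hsv.shape[:2],bool);m[v0-20:v0+20,u0-35:u0+35]=1
    m&=(hsv[...,0]<=6)&(hsv[...,1]>130)&(P[...,2]>.27)
    q=P[m][:,:2];w,V=np.linalg.eigh(np.cov(q.T));t=(q-q.mean(0))@V[:,1]
    r=cv2.minAreaRect((q*1000).astype(np.float32))
    print("bar",r,V[:,1])
m=(P[...,2]>.225)&(P[...,2]<.245)
for lo,hi in ((-.35,-.02),(0.02,.3)):
    mm=m&(P[...,1]>lo)&(P[...,1]<hi)&(P[...,0]<.7)
    k,L,S,C=cv2.connectedComponentsWithStats(mm.astype(np.uint8));i=1+S[1:,4].argmax()
    print(S[i,4],cv2.minAreaRect((P[L==i][:,:2]*1000).astype(np.float32)))
m=P[...,2]>.2;m&=(P[...,0]>.3)
E
```

```text
bar ((462.7784118652344, -246.17247009277344), (70.05633544921875, 15.887374877929688), 83.509765625) [0.11630269 0.99321382]
bar ((460.10614013671875, 38.71928787231445), (15.852885246276855, 69.31454467773438), 1.1087149381637573) [-0.02232946  0.99975067]
886 ((570.627685546875, -153.8160400390625), (112.32347106933594, 112.27925872802734), 83.55122375488281)
873 ((554.974609375, 144.32672119140625), (112.15386962890625, 112.68932342529297), 0.9112682938575745)
```

View pics/tc.png

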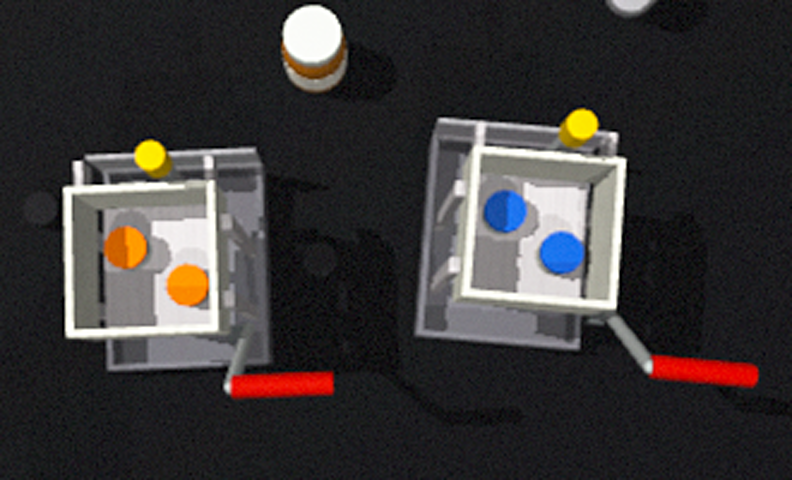

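The scene view shows the arm at top right and two hoppers. The left one, at (340,230), holds orange lids; the right one, at (205,195), holds blue lids. There are two candidates in the enlarged top crop:
- **Crop (145,260):** orange lids at (125,247) and (187,285), handle at (280,385), knob at (150,157). This is the target.
- **Crop (545,230):** blue lids. This is the bystander.

The target's origin is about (0.555, 0.144) with yaw 0.018. That predicts the bar at (0.460, 0.033) and the knob at (0.622, 0.125), and both match the measurements.

```bash
cat >> h.py <<'E'
from scipy.spatial.transform import Rotation as Ro
TH=0.018; O=np.array([0.555,0.1443,0])
Rz=Ro.from_euler("z",TH)
def W(x,y,z): return O+Rz.apply([x,y,z])
def q_down(ang):  # tool z down, tool y at world yaw ang (best of the half turns)
    best=None
    for a in (ang,ang+np.pi):
        yv=np.array([np.cos(a),np.sin(a),0]);zv=np.array([0,0,-1.]);xv=np.cross(yv,zv)
        q=np.roll(Ro.from_matrix(np.c_[xv,yv,zv]).as_quat(),1)
        j=solver.inverse_kinematics(np.array([.5,.05,.4]),q)
        if j is not None and (best is None or abs(j[5])<best[0]): best=(abs(j[5]),q)
    return best[1]
def arc(phi,dz=-.019): return W(-.052+.13*np.sin(phi),-.110,.157+.13*np.cos(phi)+dz)
def st(m=""):
    o=env.get_obs();print(m,round(o["time"],2),np.round(o["ee_pos"],4),"F",np.round(o["ft_force"],1),"op",round(float(o["opening"]),4))
E
python3 - <<'E'
from h import *
for n in "ab":
    s=np.load(f"/tmp/{n}.npy",allow_pickle=True).item();P=pts(s);L=Rz.inv().apply(np.nan_to_num(P.reshape(-1,3)-O))
    m=(L[:,0]>.062)&(L[:,0]<.1)&(abs(L[:,1])<.09)&(L[:,2]>.2)
    for y in np.arange(-.09,.09,.015):
        k=m&(L[:,1]>=y)&(L[:,1]<y+.015)
        if k.any(): print(n,round(y,3),L[k,2].max().round(3),k.sum())
st("start")
q=q_down(TH)
env.move_linear([.199,.593,.40],feed=.25)
env.gripper_to(.05)
p=arc(-.35);env.reach(p+[0,0,.10],q);st("above")
print("hit",env.move_linear(p,feed=.12,force_limit=8));st("down")
save(optics.snapshot("scene"),"grip.png")
env.gripper_to(.020);st("caged")
E
```

```text
a -0.06 0.22 42
a -0.045 0.22 24
a -0.03 0.282 127
a -0.015 0.282 137
a 0.0 0.218 21
a 0.015 0.217 14
a 0.03 0.218 11
a 0.045 0.221 48
b -0.06 0.22 39
b -0.03 0.281 112
b -0.015 0.28 34
b 0.045 0.22 53
start 0.1 [0.1986 0.592  0.1934] F [-0.2 -0.  -0. ] op 0.0869
above 4.19 [0.4606 0.0332 0.3601] F [-0.7  0.   0.1] op 0.05
hit False
down 5.17 [0.461  0.0328 0.2609] F [-0.1 -1.4 -0.3] op 0.05
caged 6.03 [0.4604 0.0326 0.2601] F [ 0.  -0.5 -0.1] op 0.0201
```

```bash
python3 - <<'E'
from h import *
for phi in np.linspace(-.35,.72,8)[1:]:
    h=env.move_linear(arc(phi),feed=.15,force_limit=30);st(f"{phi:.2f} {h}")
    if h: break
d=Rz.apply([np.cos(.75),0,-np.sin(.75)])
print(env.move_linear(arc(.75)+d*.012,feed=.05,force_limit=18));st("stop")
env.sleep(.8)
a=optics.snapshot("scene");b=optics.snapshot("top")
f=np.hstack([cv2.resize(a["frame"][130:330,250:410],(400,500)),cv2.resize(b["frame"][90:290,150:310],(400,500))])
cv2.imwrite("pics/open.png",f[...,::-1])
E
```

```text
-0.20 False 6.32 [0.4798 0.033  0.2652] F [ 0.3  0.7 -0.2] op 0.0201
-0.04 False 6.6 [0.4989 0.0332 0.2674] F [0.1 0.7 0.2] op 0.0199
0.11 False 6.88 [0.5186 0.0336 0.2668] F [-0.6  1.3  0.6] op 0.0196
0.26 False 7.17 [0.5381 0.0339 0.2631] F [ 0.4  0.  -0.7] op 0.02
0.41 False 7.45 [0.5567 0.0343 0.2565] F [0.5 0.7 0.1] op 0.0199
0.57 False 7.73 [0.5742 0.0346 0.2472] F [-0.   0.1 -0.2] op 0.0201
0.72 False 8.02 [0.5901 0.0348 0.2353] F [-0.2  0.   0.4] op 0.02
False
stop 8.48 [0.6023 0.035  0.2246] F [ 0.1 -0.3 -0.1] op 0.0201
```

View pics/open.png

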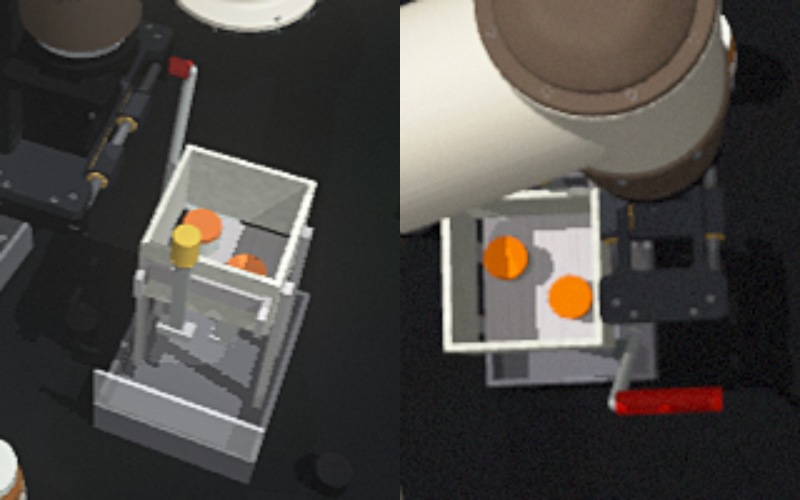

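```bash
python3 - <<'E'
from h import *
f=cv2.imread("pics/grip.png")[70:270,200:440]
cv2.imwrite("pics/gripc.png",cv2.resize(f,(720,600),interpolation=cv2.INTER_CUBIC))
b=optics.snapshot("top");P=pts(b);hsv=cv2.cvtColor(b["frame"],cv2.COLOR_RGB2HSV)
m=(hsv[...,0]<=6)&(hsv[...,1]>130)&(P[...,2]>.2)&(P[...,1]>-.1)
print(m.sum(),P[m].min(0),P[m].max(0));o=env.get_obs();print(o["ee_rot"],o["joint_pos"])
E
```

```text
358 [0.45173584 0.00417287 0.27651296] [0.60316518 0.1446598  0.57800174]
[ 1.19398266e-05  7.13433929e-01 -7.00722505e-01  1.80790404e-06] [ 3.26278780e-01  3.28879771e-01  1.51002874e-03  1.47864924e-05
 -1.24344626e+00 -3.08306625e-01]
```

View pics/gripc.png

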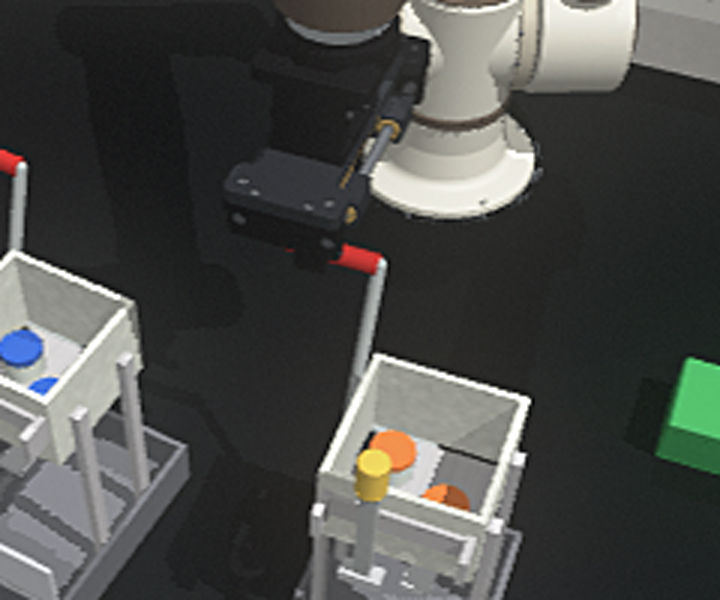

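The crop shows the gripper over the bar at (320,250), but the open picture shows the bar still in its shut position, with the cups in place and no force felt. So the cage never held the bar. I'll go back, grip it firmly and check the opening before pulling.

```bash
python3 - <<'E'
from h import *
q=q_down(TH)
p=arc(-.35,-.023)
e=env.get_obs()["ee_pos"]
env.move_linear([e[0],e[1],.345],feed=.3)
env.gripper_to(.06)
env.move_linear([p[0],p[1],.345],feed=.25)
print("hit",env.move_linear(p,feed=.15,force_limit=8));st("down")
env.gripper_to(0.0);st("grip");print(env.get_obs()["grasp_force"])
s=optics.snapshot("scene");cv2.imwrite("pics/g2.png",cv2.resize(s["frame"][70:220,230:410],(720,600),interpolation=cv2.INTER_CUBIC)[...,::-1])
E
```

```text
hit False
down 12.38 [0.4615 0.0326 0.2566] F [ 0.9 -0.3  0.1] op 0.0601
grip 13.57 [0.4613 0.0324 0.2589] F [-3.  -0.1  9.8] op 0.0003
5.1617517694830894
```

View pics/g2.png

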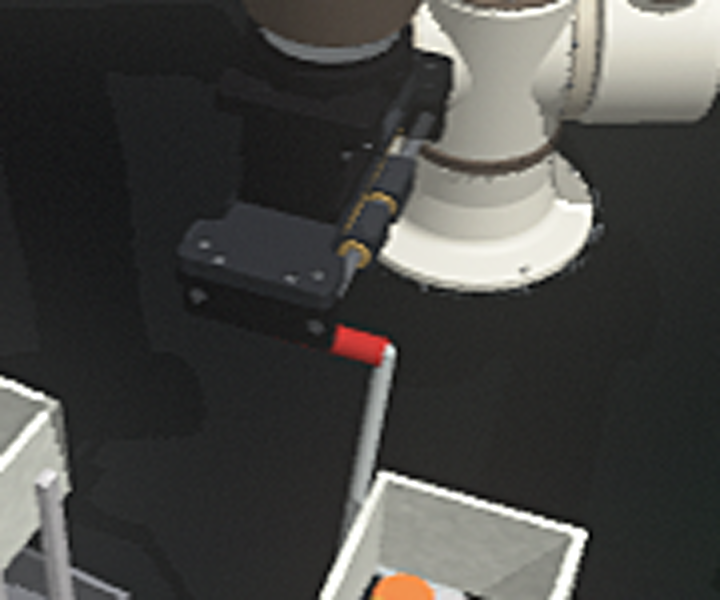

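The picture shows the gripper body right over the bar at (250,330), with no fingers visible against the dark background. The opening reads 0 and 10 N pushes the tool up. I'll check the depth to see where the fingers really are.

```bash
python3 - <<'E'
from h import *
s=optics.snapshot("scene");st("now")
f=s["frame"][90:190,230:370].astype(float)/255
P=pts(s)
cv2.imwrite("pics/g3.png",cv2.resize((255*np.clip(f**.4,0,1)).astype(np.uint8),(700,500),interpolation=cv2.INTER_CUBIC)[...,::-1])
hsv=cv2.cvtColor(s["frame"],cv2.COLOR_RGB2HSV)
m=(hsv[...,0]<=6)&(hsv[...,1]>130)&(P[...,2]>.2)&(P[...,1]>-.1)&(P[...,0]>.4);print("red",np.median(P[m],0),m.sum())
g=(P[...,0]>.36)&(P[...,0]<.6)&(P[...,1]>-.06)&(P[...,1]<.1)&(P[...,2]>.2)&(P[...,2]<.40)&~m
for z in np.arange(.2,.4,.01):
    k=g&(P[...,2]>=z)&(P[...,2]<z+.01)
    if k.any(): print(round(z,2),k.sum(),P[k].min(0).round(3)[:2],P[k].max(0).round(3)[:2])
E
```

```text
now 13.67 [0.4613 0.0324 0.2589] F [-3.2 -0.2 10.3] op 0.0004
red [0.46701215 0.06233098 0.28553468] 96
0.2 60 [0.486 0.072] [0.594 0.099]
0.21 54 [0.484 0.071] [0.594 0.1  ]
0.22 64 [0.481 0.072] [0.595 0.099]
0.23 137 [0.475 0.071] [0.598 0.099]
0.24 19 [0.475 0.071] [0.481 0.08 ]
0.25 19 [0.471 0.071] [0.477 0.08 ]
0.26 24 [0.467 0.071] [0.475 0.08 ]
0.27 20 [0.464 0.016] [0.469 0.08 ]
0.28 11 [0.46  0.073] [0.466 0.079]
0.29 1 [0.452 0.045] [0.452 0.045]
0.3 1 [0.455 0.046] [0.455 0.046]
0.35 32 [0.38  0.001] [0.55 0.07]
0.36 210 [ 0.376 -0.   ] [0.551 0.073]
0.37 297 [ 0.378 -0.003] [0.551 0.073]
0.38 306 [ 0.369 -0.002] [0.557 0.073]
0.39 567 [ 0.366 -0.002] [0.559 0.073]
```

View pics/g3.png

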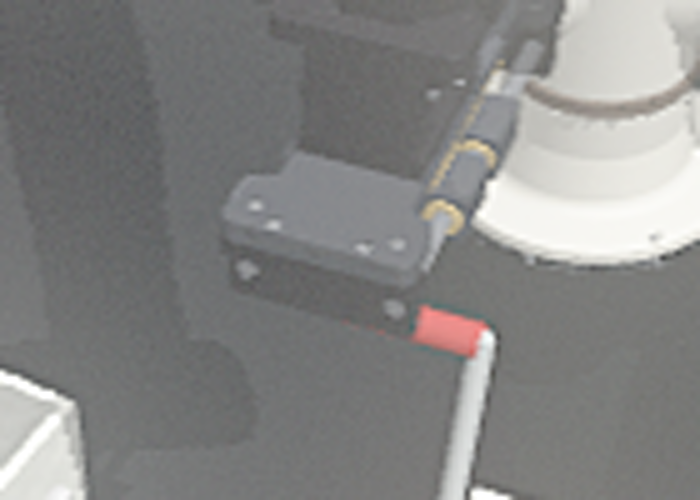

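The depth puts the gripper body's underside at z≈0.352, where the reported TCP (0.259) implies 0.329. The shut tips are resting on the bar's top at 0.287. So the real tips are about 28 mm above the reported TCP, and the z commands need correcting by that much.

```bash
sed -i 's/dz=-.019/dz=-.045/' h.py; python3 - <<'E'
from h import *
env.gripper_to(.05)
print("hit",env.move_linear(arc(-.35),feed=.12,force_limit=10));st("down")
env.gripper_to(0.0);st("grip");print(env.get_obs()["grasp_force"])
if env.get_obs()["opening"]>.012:
    for phi in (-.25,-.15):
        h=env.move_linear(arc(phi),feed=.1,force_limit=30);st(f"{phi:.2f} {h}")
s=optics.snapshot("top");P=pts(s);hsv=cv2.cvtColor(s["frame"],cv2.COLOR_RGB2HSV)
s=optics.snapshot("scene");P=pts(s);hsv=cv2.cvtColor(s["frame"],cv2.COLOR_RGB2HSV)
m=(hsv[...,0]<=6)&(hsv[...,1]>130)&(P[...,2]>.2)&(P[...,1]>-.1)&(P[...,0]>.4);print("red",np.median(P[m],0),m.sum())
E
```

```text
hit False
down 15.06 [0.4602 0.0324 0.2339] F [-0.3 -0.3 -0.5] op 0.0501
grip 15.75 [0.4607 0.0326 0.2343] F [ 0.7 -0.3  0.1] op 0.0149
29.99964863061905
-0.25 False 16.03 [0.4712 0.0326 0.2379] F [-5.   1.5  4.9] op 0.0152
-0.15 False 16.32 [0.4841 0.0326 0.2409] F [-5.5  0.8  6.5] op 0.015
red [0.48992904 0.06195462 0.29091931] 96
```

```bash
python3 - <<'E'
from h import *
for phi in np.linspace(-.15,.70,6)[1:]:
    h=env.move_linear(arc(phi),feed=.15,force_limit=30);st(f"{phi:.2f} {h}")
d=Rz.apply([np.cos(.75),0,-np.sin(.75)])
print(env.move_linear(arc(.75)+d*.010,feed=.05,force_limit=15));st("stop")
env.sleep(1.0)
a=optics.snapshot("scene");b=optics.snapshot("top")
f=np.hstack([cv2.resize(a["frame"][130:330,250:410],(400,500)),cv2.resize(b["frame"][90:290,150:310],(400,500))])
cv2.imwrite("pics/open2.png",f[...,::-1])
E
```

```text
0.02 False 16.72 [0.507  0.0327 0.2427] F [-4.  -0.2  6.6] op 0.0152
0.19 False 17.02 [0.5291 0.0328 0.2403] F [-4.3 -1.6  5.9] op 0.0149
0.36 False 17.32 [0.5506 0.033  0.2342] F [-2.2 -2.5  3.7] op 0.0149
0.53 False 17.62 [0.5706 0.0333 0.2245] F [-2.4 -4.1  4.6] op 0.0152
0.70 False 17.92 [0.5885 0.0336 0.2117] F [-2.3 -3.8  4.4] op 0.0151
True
stop 18.23 [0.5939 0.0334 0.206 ] F [-4.4  1.3  6.6] op 0.0149
```

View pics/open2.png

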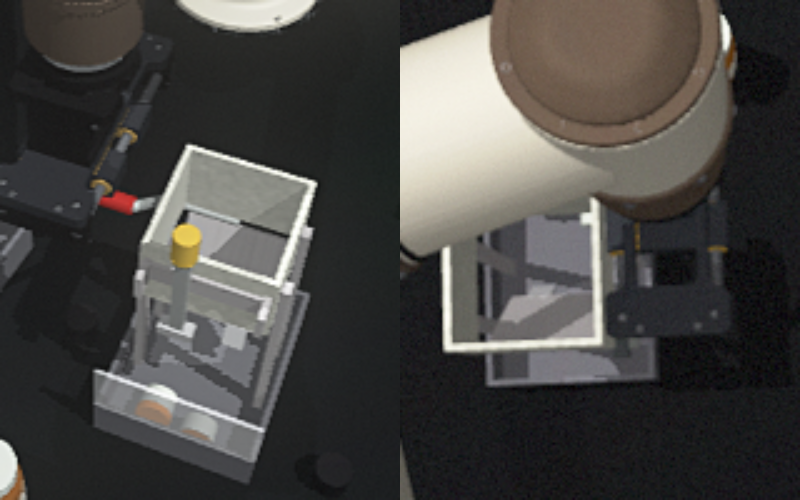

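Both cups are in the tray at crop (155,405) and (200,430), and the hopper is empty. Next I lead the handle back, release it and go above the bolt.

```bash
python3 - <<'E'
from h import *
for phi in (.5,.3,.1,-.1,-.25,-.35):
    h=env.move_linear(arc(phi),feed=.15,force_limit=30)
st("back")
env.gripper_to(.045)
p=arc(-.35);env.move_linear([p[0],p[1],.34],feed=.25);st("up")
q=q_down(TH+np.pi/2);k=W(.067,-.02,0)
env.reach([k[0],k[1],.31],q);st("above knob")
s=optics.snapshot("scene");P=pts(s);hsv=cv2.cvtColor(s["frame"],cv2.COLOR_RGB2HSV)
m=(hsv[...,0]<=6)&(hsv[...,1]>130)&(P[...,2]>.2)&(P[...,1]>-.1)&(P[...,0]>.4);print("red",np.median(P[m],0),P[m].max(0),m.sum())
g=(abs(P[...,0]-k[0])<.045)&(abs(P[...,1]-k[1])<.1)&(P[...,2]>.29)&(P[...,2]<.45)
for z in np.arange(.29,.45,.01):
    c=g&(P[...,2]>=z)&(P[...,2]<z+.01)
    if c.any(): print(round(z,2),c.sum(),P[c].min(0).round(3)[:2],P[c].max(0).round(3)[:2])
m=(hsv[...,0]>=22)&(hsv[...,0]<=34)&(hsv[...,1]>130)&(P[...,2]>.24)&(P[...,1]>0)&(P[...,0]>.5)
print("knob",P[m].min(0),P[m].max(0),m.sum())
E
```

```text
back 21.22 [0.4608 0.0333 0.234 ] F [-0.6  2.1  1.3] op 0.0148
up 22.6 [0.4603 0.0328 0.3402] F [-0.9  0.1 -0.4] op 0.0449
above knob 23.98 [0.622  0.1253 0.3097] F [-0.2  0.7 -0.6] op 0.0451
red [0.46853328 0.01084661 0.28264512] [0.47106976 0.01616936 0.28652087] 20
0.33 7 [0.63  0.098] [0.634 0.159]
0.34 57 [0.613 0.096] [0.636 0.159]
0.35 54 [0.616 0.095] [0.637 0.159]
0.36 60 [0.614 0.095] [0.636 0.159]
0.37 63 [0.621 0.093] [0.636 0.162]
0.38 47 [0.614 0.093] [0.636 0.163]
0.39 14 [0.616 0.094] [0.635 0.1  ]
0.4 14 [0.617 0.047] [0.66 0.1 ]
0.41 180 [0.598 0.042] [0.663 0.214]
0.42 592 [0.592 0.042] [0.664 0.214]
0.43 758 [0.595 0.035] [0.663 0.22 ]
0.44 775 [0.587 0.031] [0.663 0.222]
knob [0.61619701 0.11947446 0.25151213] [0.63627466 0.13963682 0.28189395] 162
```

The handle is back at its shut position. Finger tips are at about 0.337 for a reported 0.310, which confirms the offset. Now the bolt.

```bash
python3 - <<'E'
from h import *
def red_knob():
    s=optics.snapshot("scene");P=pts(s);hsv=cv2.cvtColor(s["frame"],cv2.COLOR_RGB2HSV)
    m=(hsv[...,0]>=22)&(hsv[...,0]<=34)&(hsv[...,1]>130)&(P[...,2]>.24)&(P[...,1]>0)&(P[...,0]>.5)
    print("knob y",P[m].min(0)[1],P[m].max(0)[1],m.sum())
    m=(hsv[...,0]<=6)&(hsv[...,1]>130)&(P[...,2]>.2)&(P[...,1]>-.1)&(P[...,0]>.4);print("red",np.median(P[m],0),m.sum())
    return s
k=W(.067,-.02,.226)
h=env.move_linear(k,feed=.12,force_limit=8);st(f"down {h}")
if not h:
    env.gripper_to(0.);st("grip")
    if env.get_obs()["opening"]>.017:
        e=env.get_obs()["ee_pos"]
        h=env.move_linear(e+Rz.apply([0,.034,0]),feed=.08,force_limit=25);st(f"slide {h}")
        h=env.move_linear(e+Rz.apply([0,.050,0]),feed=.04,force_limit=18);st(f"home {h}")
        env.gripper_to(.045)
        e=env.get_obs()["ee_pos"]
        env.move_linear([e[0],e[1],.33],feed=.2);st("up")
s=red_knob()
a=s["frame"][100:340,200:420];cv2.imwrite("pics/end.png",cv2.resize(a,(550,600),interpolation=cv2.INTER_CUBIC)[...,::-1])
E
```

```text
down False 24.88 [0.6229 0.1256 0.2271] F [-0.4  0.4 -0.5] op 0.0449
grip 25.43 [0.6225 0.1258 0.2264] F [-0.  -0.2  1.5] op 0.0211
slide False 26.0 [0.6219 0.1612 0.2264] F [-1.5  2.   1.6] op 0.0215
home True 26.32 [0.6218 0.1652 0.2264] F [ 1.6 -1.5  2.3] op 0.0212
up 27.71 [0.6206 0.1656 0.3286] F [ 0.7  1.1 -0.7] op 0.0448
knob y 0.15735205651464818 0.17762099583625657 169
red [0.45764566 0.05442274 0.28592625] 1
```

View pics/end.png

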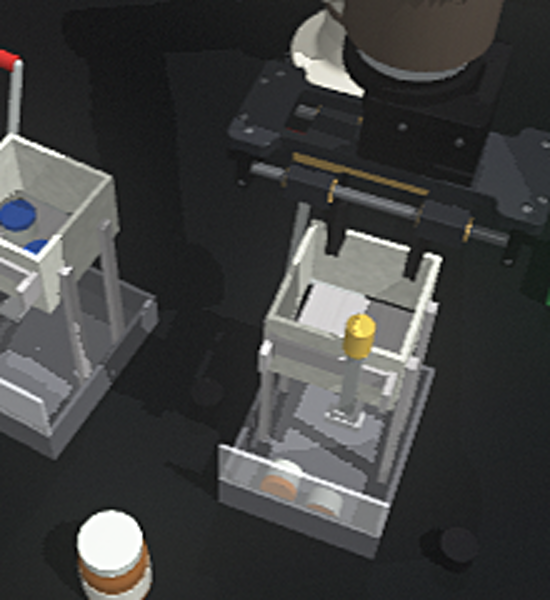

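The knob has moved about 38–39 mm, the trap looks shut, and both cups lie in the tray at (280,485) and (322,500). There's time to spare, so I'll give the bolt one firmer push to make sure it is home, then clear away and check.

```bash
python3 - <<'E'
from h import *
e=env.get_obs()["ee_pos"]
h=env.move_linear([e[0],e[1],.227],feed=.15,force_limit=8);st(f"down {h}")
env.gripper_to(0.);st("grip")
h=env.move_linear(env.get_obs()["ee_pos"]+Rz.apply([0,.012,0]),feed=.04,force_limit=28);st(f"push {h}")
env.gripper_to(.045)
e=env.get_obs()["ee_pos"]
env.move_linear([e[0],e[1],.36],feed=.25);st("up")
j=env.get_obs()["joint_pos"].copy() if hasattr(env.get_obs()["joint_pos"],"copy") else list(env.get_obs()["joint_pos"])
j[0]+=.7; env.move_joints(j);st("away")
b=optics.snapshot("top");a=optics.snapshot("scene")
for s in (a,b):
    P=pts(s);hsv=cv2.cvtColor(s["frame"],cv2.COLOR_RGB2HSV)
    for n,l,h_ in (("red",0,6),("yellow",22,34)):
        m=(hsv[...,0]>=l)&(hsv[...,0]<=h_)&(hsv[...,1]>130)&(P[...,2]>.24)&(P[...,2]<.3)&(P[...,0]>.4)&(P[...,0]<.7)
        for t in (m&(P[...,1]>-.05),m&(P[...,1]<-.05)): print(n,t.sum(),np.median(P[t],0).round(4) if t.any() else "")
E
```

```text
down False 28.59 [0.621  0.1655 0.2278] F [ 0.5 -0.4  0. ] op 0.0449
grip 29.14 [0.6205 0.1652 0.2274] F [-0.5 -1.5  1.4] op 0.0212
push True 29.41 [0.6204 0.1647 0.2275] F [ 1.2 -3.2  1.4] op 0.0214
up 30.82 [0.6193 0.1649 0.3593] F [-0.8  0.5 -0.2] op 0.0451
away 32.43 [0.3683 0.5244 0.3594] F [ 0.2  0.6 -0.3] op 0.0449
red 230 [0.4668 0.0404 0.2847]
red 180 [ 0.4685 -0.2438  0.2847]
yellow 164 [0.6299 0.1681 0.2768]
yellow 148 [ 0.6427 -0.1689  0.2739]
red 405 [0.4599 0.0384 0.285 ]
red 419 [ 0.4625 -0.2461  0.2848]
yellow 173 [0.6193 0.1635 0.2776]
yellow 189 [ 0.6336 -0.1719  0.2771]
```

```bash
python3 -c "
from h import *
print(ticket.job_done())"
```

```text
the job is handed in; nothing more can be done
None
```

The job is handed in at about 32 s of the 43 s: both orange-lidded cups are in the tray, the trap is shut again, its bolt is hard against its stop, and the blue-lidded hopper's handle and bolt are where they were; the first swing missed the handle (real fingertips about 28 mm above the reported tool position) and moved nothing.

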